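# Light a mosaic sample with the sprung hood of a light box

## Task

Lay the rectangular mosaic sample flat on the light box's stage plate, centred on the cross midway between the two stops, its long side running from stop to stop, and let go of it. Then take the sprung hood by its bar, raise it past its balance point without letting it spring fully open, and bring it back to just below that point (5 to 10 degrees below) so that the light falls on the sample. Finish while still holding the hood still there with the gripper; leave the round sample, the glue can and the nippers where they are.

Things in the scene. Friction and masses are not known exactly. Their poses are not given: they have to be found in the camera images.
- sample: Rectangular mosaic sample: white ceramic slab, 36 mm (its x) by 60 mm (its y) by 14 mm thick, small coloured chips level with its top, about 80 g. Origin at the centre of its underside, z up. It lies on the table to the left or the right of the light box.
- lightbox: Grey light box, fixed. Origin on the table below the shut hood's bar; x runs front to back, away from the robot, y left, z up. Box: x 50 to 215 mm, 220 mm wide, walls 90 mm high, hood on top. In front of it an aluminium stage plate: x -155 to 50 mm, 150 mm wide, top 12 mm above the table, with two dark stops at x -110, y -41 and +41 mm, each 30 (x) by 8 (y) mm, 10 mm above the plate.
- stage_center (a point): The middle between the two stops (74 mm between their inner faces), on the stage plate's top face, marked by a thin black cross; axes as the light box (the stops lie along y). The bar of the shut hood is 110 mm farther along x.
- hood (a joint): Hood angle in rad: 0 shut (level), growing as its front edge swings up and back about the rear hinge; end stop at 1.5. Sprung: below its balance point, 0.87 rad (50 degrees), it falls shut by itself, above it springs open by itself. Felt at the bar: about 1.4 N closing when shut, under 1 N near the balance point. It stays nowhere by itself except shut or fully open.
- hood_hinge (a point): Point on the hinge axis, mid-width, at the rear of the box: 200 mm behind the bar along the light box's x and 98.5 mm above the table. The axis runs along the light box's y.
- hood_bar (a point): Middle of the hood's pull bar: round, 14 mm thick, along the light box's y, 106 mm free between its two brackets, 200 mm from the hinge axis, 43 mm clear of the hood's front edge. At hood angle a it is 98.5 + 200 sin(a) mm above the table and 200 cos(a) mm in front of the hinge. It can turn between gripping fingers, so the tool may point straight down throughout.
- round_sample: Round mosaic sample, 52 mm diameter, 14 mm thick, on the table on the other side of the light box from the rectangular one; origin at the centre of its underside. To be left alone.
- glue_can: Glue can, 84 mm diameter, 110 mm high, standing; origin at the centre of its underside. To be left alone.
- nippers: Tile nippers with two red handles, lying flat, about 175 mm long and 12 mm thick; origin on the table near the pivot, handles towards its -x. To be left alone.
Mind the look-alikes: they are no part of the job. What is shaped like the sample but orange is not meant.

How it is judged (in metres and radians):
On the way, in this order (a step that is already met when the one before it is completed fails the run):
1. the rectangular sample lies centred between the stops, released, with the hood still shut (x of sample in the frame of stage_center between -0.008 and 0.008 m and y of sample in the frame of stage_center between -0.006 and 0.006 m and z of sample in the frame of stage_center between -0.003 and 0.003 m and angle between the y axis of sample and the y axis of stage_center, either way round below 0.14 rad and angle between sample's own z axis and vertical below 0.06 rad and linear speed of sample below 0.02 m/s and contact force between the fingers and sample below 0.05 N and value of joint hood below 0.1 rad), for 0.2 s.
2. the hood is raised past its balance point (value of joint hood above 0.92 rad), for 0.1 s.
At the end, for the whole second after the job is handed in: Fingers hold the hood still at 0.62 to 0.84 rad, after it was past 0.92; the rectangular sample lies flat and released on the stage, within 6 mm of centre from stop to stop, 8 mm the other way, turned under 8 degrees; bystanders moved under 15 mm (x of sample in the frame of stage_center between -0.008 and 0.008 m and y of sample in the frame of stage_center between -0.006 and 0.006 m and z of sample in the frame of stage_center between -0.003 and 0.003 m and angle between the y axis of sample and the y axis of stage_center, either way round below 0.14 rad and angle between sample's own z axis and vertical below 0.06 rad and linear speed of sample below 0.02 m/s and contact force between the fingers and sample below 0.05 N and value of joint hood between 0.62 and 0.84 rad and velocity of joint hood between -0.05 and 0.05 rad/s and contact force between the fingers and hood above 0.1 N and distance of each of round_sample, glue_can, nippers from where it was at the start of the episode below 0.015 m); the arm keeps its last pose, push and grip.
It fails at once if the hood springs fully open (past 1.35 rad) (value of joint hood above 1.35 rad).
It fails at once if the round sample is moved by more than 15 mm (distance of round_sample from where it was at the start of the episode above 0.015 m).
It fails at once if the glue can is moved by more than 15 mm (distance of glue_can from where it was at the start of the episode above 0.015 m).
It fails at once if the tile nippers is moved by more than 15 mm (distance of nippers from where it was at the start of the episode above 0.015 m).
It also fails if it takes over 53 s, if anything falls off the work surface, if the arm or the gripper's body presses on something with over 40 N, if the wrist force passes 120 N, or if a joint passes its speed limit or range.

## Robot

A 6-joint arm with a two-finger parallel gripper is mounted at the origin on the work surface. World frame = base frame: x ahead of the robot, y to its left, z up, the work surface at z = 0. Lengths are in mm, angles in rad, forces in N, time in s.
With the tool pointing down it reaches from about 275 to 750 mm from the base axis. Payload 10.2 kg.
Tool frame: the origin (TCP) lies where the fingers leave the gripper's body, on its centre line; the fingertips stand 73 mm ahead of it and the grasp point (between the pads) lies 54 mm ahead of it (ctrl.tip_extent is the z of the fingertips in the tool frame, in mm); z points along the fingers, y is the line along which they close (so a half turn about z gives the same grasp; the last joint's range is limited). The gripper opens to 85 mm and grips with 20 to 120 N. Pads are 22 mm wide; open, the fingers measure 114 mm over their backs; the gripper's body (76 mm by 85 mm) begins 54 mm behind the grasp point. The pads swing forward as they close: fully open they stand 13 mm farther back than shut.
Start: joints at [0.913, 0.313, 1.498, -0, 1.331, -0.223], TCP at [221.159, 476.152, 303.894] pointing down, gripper open.
Joint ranges: [-2.94, 2.94], [-0.97, 2.17], [0.19, 2.56], [-1.23, 4.37], [0.02, 3.11], [-2.88, 2.88]. Speed limits (rad/s): [2.39, 2.39, 3.01, 3.14, 3.14, 3.14].

## Interface

Orientations are given as a unit quaternion [w, x, y, z].
In Python, from rig import readout, cams, order, ctrl gives the robot as it stands.
- The arm moves only by the tool step_hand, called after "Emit:" as name(argument=value, ...) on one line, values as JSON. Schema: {"type":"object","properties":{"plan":{"type":"array","items":{"type":"array","items":{"type":"number"},"minItems":6,"maxItems":6},"minItems":1,"maxItems":8},"finger_gap":{"type":"number"},"grip_n":{"type":"number"},"only":{"type":"string"},"quiet":{"type":"boolean"},"lines":{"type":"string"}},"required":["plan"],"additionalProperties":false}. plan is a list of rows, 1 to 8 of them, each of 6 numbers: dx, dy, dz in parts of the range, where 1.0 means 500 mm, then a rotation vector rx, ry, rz in a scale on which 1.0 is pi/2 rad; each row is the pose to reach, as a shift and turn from the pose commanded when the call began, along the tool's axes at that moment; what a row does not reach only later rows make up. A row lasts 1/10 s, in which the tool goes at most 50 mm and 0.15 rad, less where a joint would pass 70% of its speed; a pose out of reach is approached as far as the arm can. finger_gap is the opening from 0.0 (shut) to 1.0 (fully open), set as the call begins (left out keeps the last). The fingers move at their own pace and stop on an object; grip_n is the grip in N (left out, the last holds). Time passes only in rows, so rows that do not move let the fingers close. The tool returns the time, the measured TCP pose, the force, the opening and the grip force at its end. only (a regular expression) keeps the lines of the reply that match it, lines (a string "A,B") keeps lines A to B, and quiet returns only ok. Shift and turn numbers lie between -1 and 1, and a call with a number outside is refused. Input that does not fit is refused with a message, and nothing moves.
- readout.sense(): the state, without advancing time (a new reading comes with each control period).
- cams.capture(name): name is "scene" or "side" or "wrist"; returns (picture, depth): 400x640x3 uint8, red, green, blue; 400x640 float32, mm along the optical axis (not along the pixel's ray), 0 where there is no reading.
- cams.calibration(name): a dict with "fx", "fy", "cx", "cy" (pixels), "position" and "attitude" of the camera in the world. Camera axes: x right, y down, z forward; pixel columns grow to the right and rows downward; lengths in mm; the calibration is good to about 2 mm. A picture is of the moment at which its call begins: read the wrist's pose just before it. calibration takes no time and is no camera call; for the wrist camera it gives the pose at the moment of the call.
- order.finish_job(): hands the job in; it is judged then, once.
Trained networks look in the newest picture that a camera, given by its name, has taken for a name from the list of things; names that differ only in an ending like _2 or _b are one class to them, and where a whole thing is asked for, a point or a joint stands for the part that bears it (a point fixed in the world has none). Each returns a list of dicts, best first, with "p" (0 to 1); they miss things now and then, are a little off and sometimes report something else, mostly with a low value. They report only what shows in the picture. A call takes as long as a camera call. They do not tell look-alikes from the thing itself.
- cams.trace(target, camera): "pixels" (400x640 bool, what is visible of it) and "bbox" ([left, top, right, bottom] in pixels, round what is visible of it).
- cams.spot_point(target, camera): "uv" ([column, row] in pixels: a listed point, or the origin of a listed thing).
The state is a dict: "time_s": time; "joints": joint angles; "dq": joint speeds; "tau": joint torques, N m; "eef_pos": TCP position; "ee_rot": TCP orientation; "force": force on the tool from outside, world axes, zero at the start; "wrist_torque": the same for the moment, N m; "grip_width": opening from 0.0 (shut) to 1.0 (fully open); "grip_force": force on a finger pad.
Only numpy, scipy, OpenCV 4.12 (cv2) and the standard library are available. Lean on these libraries where they do the work, as an engineer would, in place of code of your own. Each camera call takes 0.05 s, during which the arm holds its last target. There are 200 camera calls.

## Working session

There is one attempt and no reset: what is moved stays moved. The work goes in short steps, Python scripts to look and compute and a tool call to move; the robot and the scene stay as the last step left them, time stands still between calls to the robot, and variables do not carry over. Pictures are saved under pics/ and viewed, at most 10 in all, crops included, and the job is handed in when it is done.

```bash
mkdir -p pics && cat > h.py <<'E'
import numpy as np, cv2
from scipy.spatial.transform import Rotation as R
from rig import readout, cams, order, ctrl
def rot(q): return R.from_quat([q[1],q[2],q[3],q[0]])
def cam(n):
    c=cams.calibration(n); a=np.array(c["attitude"],float)
    M=a if a.shape==(3,3) else rot(a).as_matrix()
    return c,M,np.array(c["position"],float)
def ray(n,uv,k=None):
    c,M,p=k or cam(n)
    return p, M@np.array([(uv[0]-c["cx"])/c["fx"],(uv[1]-c["cy"])/c["fy"],1])
def onz(n,uv,z,k=None):
    p,d=ray(n,uv,k); return p+d*(z-p[2])/d[2]
def dep(n,px,d,k=None):
    c,M,p=k or cam(n); v,u=np.nonzero(px&(d>0)); z=d[v,u]
    return p+(np.c_[(u-c["cx"])/c["fx"],(v-c["cy"])/c["fy"],np.ones(len(u))]*z[:,None])@M.T
def isect(r):
    A=0;b=0
    for p,d in r:
        d=d/np.linalg.norm(d);P=np.eye(3)-np.outer(d,d);A=A+P;b=b+P@p
    return np.linalg.solve(A,b)
def save(f,im): cv2.imwrite(f,im[:,:,::-1])
E
python3 - <<'E'
from h import *
np.set_printoptions(precision=1,suppress=True)
for n in ("scene","side","wrist"):
    im,d=cams.capture(n); save(f"pics/{n}0.png",im); k=cam(n); print(n,k[2],k[1][:,2],k[0]["fx"])
    for t in ("sample","round_sample","glue_can","nippers","lightbox"):
        for r in cams.trace(t,n)[:3]:
            P=dep(n,r["pixels"],d,k); px=r["pixels"]
            print(t,round(r["p"],2),r["bbox"],P.mean(0) if len(P) else 0,np.median(P[:,2]) if len(P) else 0, im[px].mean(0))
    for t in ("sample","stage_center","hood_bar","hood_hinge","lightbox"):
        print(t,[(round(r["p"],2),r["uv"]) for r in cams.spot_point(t,n)[:3]])
print(readout.sense())
E
```

```text
scene [1392.6  222.1  826.7] [-0.7 -0.2 -0.7] 465.1863277291453
sample 0.69 [391.5, 184.3, 413.8, 202.2] [460.  166.6  11.9] 13.273852387970862 [137.9  94.8  58.5]
sample 0.68 [434.2, 193.2, 456.3, 209.2] [470.  276.   12.2] 13.613984795522015 [142.  141.7 137. ]
sample 0.54 [472.8, 204.9, 492.0, 228.6] [491.5 373.7  11.7] 13.29935362442734 [142.9  98.9  62. ]
round_sample 0.63 [243.0, 154.4, 257.1, 172.7] [ 443.9 -271.1   12.2] 13.786785130337648 [139.9 137.6 137.7]
round_sample 0.15 [239.5, 175.7, 348.4, 247.3] [693.4 -48.8 102.4] 102.69766628403192 [107.6 114.2 119.6]
glue_can 0.97 [168.2, 160.3, 210.6, 208.1] [ 632.1 -350.3   74. ] 82.61431569249999 [125.2 127.  126.9]
glue_can 0.38 [236.5, 175.6, 348.4, 245.3] [689.5 -49.4 100.1] 102.62425488074422 [108.8 115.  120. ]
nippers 0.78 [442.6, 239.7, 521.2, 260.2] [622.3 368.2   8.4] 9.707095614822947 [128.7  48.1  38.9]
lightbox 0.9 [237.1, 166.1, 348.7, 283.0] [701.4 -45.8  74.1] 100.22575893250348 [101.6 106.7 110.8]
sample [(0.72, [448.1, 201.9]), (0.6, [483.0, 216.8]), (0.59, [309.7, 212.4])]
stage_center [(0.94, [313.4, 180.0])
[... 1010 characters left out ...]
.7]), (0.63, [320.3, 219.4])]
lightbox [(0.7, [320.1, 242.8])]
wrist [153.  507.7 374.1] [ 0.3 -0.1 -1. ] 290.1358022896803
sample 0.85 [320.8, 330.6, 346.2, 344.9] [449.9 386.6  21.9] 13.616939718141396 [150.2 118.4  94.4]
sample [(0.75, [335.5, 348.2])]
stage_center []
hood_bar []
hood_hinge []
lightbox []
{'time_s': 1.65, 'joints': array([ 0.9,  0.3,  1.5,  0. ,  1.3, -0.2]), 'dq': array([ 0., -0.,  0.,  0.,  0., -0.]), 'tau': array([ -0. , -41.2, -26. ,  -0. ,   0. ,  -0. ]), 'eef_pos': array([221.2, 476.1, 303.9]), 'ee_rot': array([-0. ,  0.2,  1. , -0. ]), 'force': array([-0. , -0.4, -0.2]), 'wrist_torque': array([ 0. , -0. ,  0.1]), 'grip_force': 0.0, 'grip_width': 0.9983859620024745}
```

```bash
python3 - <<'E'
from h import *
np.set_printoptions(precision=2,suppress=True)
a=cv2.imread("pics/scene0.png")[130:300,150:550]; b=cv2.imread("pics/side0.png")[160:340,210:430]
cv2.imwrite("pics/c0.png",np.vstack([cv2.resize(a,(800,340)),cv2.resize(b[:130],(800,260))[:, :]]))
print("center",isect([ray("scene",(313.4,180)),ray("side",(289.8,257.6))]), onz("scene",(313.4,180),12),onz("side",(289.8,257.6),12))
print("hinge",isect([ray("scene",(287.6,238.9)),ray("side",(370.4,196.7))]),onz("scene",(287.6,238.9),98.5),onz("side",(370.4,196.7),98.5))
print("bar",isect([ray("scene",(306.7,179)),ray("side",(318.4,217.8))]),onz("scene",(306.7,179),98.5),onz("side",(318.4,217.8),98.5))
print("sample",isect([ray("scene",(448.1,201.9)),ray("side",(246.6,200.8))]))
s=readout.sense(); print(rot(s["ee_rot"]).as_matrix(),ctrl.tip_extent)
for n,bb in(("scene",(434,193,456,209)),("side",(237.5,195.5,253.8,205.9))):
    im,d=cams.capture(n)
    px=np.zeros((400,640),bool); px[int(bb[1])-3:int(bb[3])+4,int(bb[0])-3:int(bb[2])+4]=1
    P=dep(n,px,d); P=P[(P[:,2]>11)&(P[:,2]<18)]
    r=cv2.minAreaRect(P[:,:2].astype(np.float32)); print(n,len(P),r)
E
```

```text
center [467.93 -75.37   7.66] [473.23 -73.98  12.  ] [465.93 -79.32  12.  ]
hinge [765.22 -42.14  92.9 ] [770.2  -40.26  98.5 ] [759.91 -48.55  98.5 ]
bar [571.28 -59.55  98.26] [571.41 -59.39  98.5 ] [571.17 -59.98  98.5 ]
sample [466.25 280.59   1.44]
[[-0.91  0.42 -0.  ]
 [ 0.42  0.91 -0.  ]
 [ 0.   -0.   -1.  ]] 72.6
scene 229 ((465.50970458984375, 275.69512939453125), (39.94117736816406, 58.90716552734375), 4.919305801391602)
side 102 ((462.7987365722656, 276.3017578125), (36.04109191894531, 60.185482025146484), 6.002442359924316)
```

View pics/c0.png

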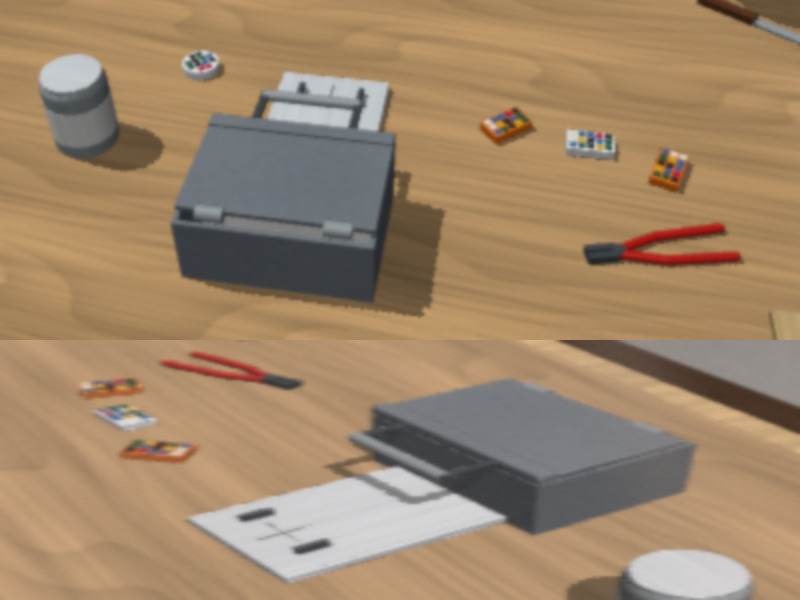

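White rectangular sample sits between the two orange look-alikes, at about (590,143) in the upper crop. The nippers are behind it at (660,245), and the stage cross is at (335,92) in the upper crop and (285,533) in the lower. I'll move above the sample.

Careful with the scale: shifts go in shares of 500 mm and turns go in shares of pi/2 rad. That gives: -305 mm is -0.61, -266 mm is -0.532, 1.04 rad is 0.6621.

Emit:
step_hand(plan=[[-0.076,-0.02,0.01,0,0,0.0828],[-0.152,-0.04,0.024,0,0,0.1655],[-0.228,-0.06,0.04,0,0,0.2483],[-0.304,-0.08,0.056,0,0,0.331],[-0.38,-0.1,0.072,0,0,0.4138],[-0.456,-0.12,0.088,0,0,0.4966],[-0.532,-0.14,0.1,0,0,0.5793],[-0.61,-0.16,0.108,0,0,0.6621]], finger_gap=1.0)

```text
time_s: 2.55
eef_pos: [465.1, 273.9, 249.5]
ee_rot: [-0.0, 0.674, 0.738, -0.0]
force: [0.3, -0.4, 0.2]
grip_width: 0.999
grip_force: 0.0
```

Emit:
step_hand(plan=[[0,0,0,0,0,0],[0,0,0,0,0,0]])

```text
time_s: 2.75
eef_pos: [464.3, 274.7, 249.6]
ee_rot: [-0.0, 0.673, 0.74, -0.0]
force: [-0.4, 0.8, 0.1]
grip_width: 0.999
grip_force: 0.0
```

```bash
cat > look.py <<'E'
from h import *
import sys
np.set_printoptions(precision=2,suppress=True)
s=readout.sense(); k=cam("wrist"); im,d=cams.capture("wrist"); save(f"pics/{sys.argv[1]}.png",im)
print(s["time_s"],s["eef_pos"],R.as_euler(rot(s["ee_rot"]),"xyz")); M=rot(s["ee_rot"]).as_matrix()
print("tool y ang",np.degrees(np.arctan2(M[1,1],M[0,1])))
for t in sys.argv[2].split(","):
    for r in cams.trace(t,"wrist")[:3]:
        P=dep("wrist",r["pixels"],d,k); col=im[r["pixels"]].mean(0)
        zt=np.median(P[P[:,2]>np.median(P[:,2])-3,2]); Q=P[abs(P[:,2]-zt)<3]
        print(t,round(r["p"],2),r["bbox"],col,"ztop",zt,cv2.minAreaRect(Q[:,:2].astype(np.float32)))
for t in sys.argv[3].split(","):
    for r in cams.spot_point(t,"wrist")[:3]: print(t,round(r["p"],2),r["uv"],"z0",onz("wrist",r["uv"],0,k),"z12",onz("wrist",r["uv"],12,k),"z98.5",onz("wrist",r["uv"],98.5,k))
E
python3 look.py w1 sample sample
```

```text
2.75 [464.35 274.68 249.64] [-3.14 -0.    1.67]
tool y ang 5.460725598242016
sample 0.95 [303.6, 151.1, 334.7, 208.0] [165.4  165.47 160.18] ztop 14.577427733972002 ((462.9512634277344, 278.6610412597656), (35.18840408325195, 58.857154846191406), 6.01561164855957)
sample 0.81 [277.3, 239.7, 330.7, 289.7] [156.69 133.21 107.28] ztop 14.564930915528691 ((454.2183837890625, 168.66278076171875), (36.01136016845703, 60.275123596191406), 46.01274108886719)
sample 0.95 [321.5, 176.2] z0 [463.64 280.21   0.  ] z12 [463.39 282.8   12.  ] z98.5 [461.6  301.44  98.5 ]
sample 0.79 [350.9, 88.4] z0 [485.06 374.93   0.  ] z12 [484.01 373.96  12.  ] z98.5 [476.42 367.    98.5 ]
sample 0.78 [303.6, 263.7] z0 [452.07 168.38   0.  ] z12 [452.25 175.17  12.  ] z98.5 [453.59 224.05  98.5 ]
```

View pics/w1.png

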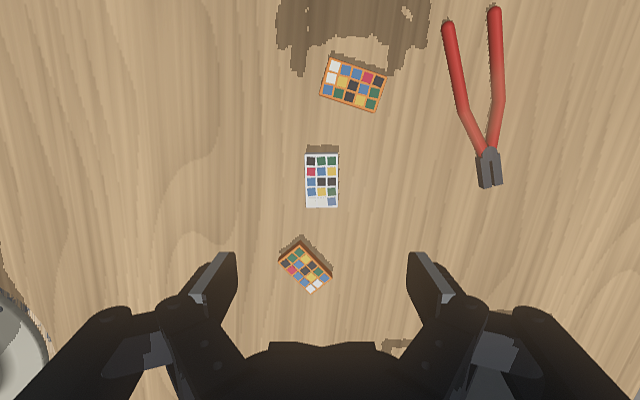

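Sample centred near (321,180) pixels, both orange tiles clear of the fingers. Descend and close.

Emit:
step_hand(plan=[[0.008,-0.002,0.06,0,0,0],[0.008,-0.002,0.13,0,0,0],[0.008,-0.002,0.2,0,0,0],[0.008,-0.002,0.26,0,0,0],[0.008,-0.002,0.304,0,0,0],[0.008,-0.002,0.332,0,0,0],[0.008,-0.002,0.344,0,0,0],[0.008,-0.002,0.344,0,0,0]], finger_gap=1.0)

```text
time_s: 3.7
eef_pos: [462.6, 279.3, 78.0]
ee_rot: [0.0, 0.672, 0.74, -0.0]
force: [-0.0, -0.0, 0.1]
grip_width: 0.998
grip_force: 0.0
```

Emit:
step_hand(plan=[[0,0,0,0,0,0],[0,0,0,0,0,0],[0,0,0,0,0,0],[0,0,0,0,0,0],[0,0,0,0,0,0],[0,0,0,0,0,0],[0,0,0,0,0,0],[0,0,0,0,0,0]], finger_gap=0.0, grip_n=30)

```text
time_s: 4.5
eef_pos: [462.9, 279.1, 78.6]
ee_rot: [0.0, 0.672, 0.74, 0.0]
force: [-1.2, -0.5, 5.3]
grip_width: 0.412
grip_force: 30.3
```

```bash
python3 -c "
from rig import ctrl;print(ctrl.tip_extent)"
```

```text
72.6
```

Emit:
step_hand(plan=[[0,0,-0.02,0,0,0],[0,0,-0.07,0,0,0],[0,0,-0.14,0,0,0],[0,0,-0.21,0,0,0],[0,0,-0.28,0,0,0],[0,0,-0.33,0,0,0],[0,0,-0.344,0,0,0]])

```text
time_s: 5.2
eef_pos: [463.2, 279.2, 253.1]
ee_rot: [0.001, 0.672, 0.74, 0.002]
force: [0.1, 0.0, -1.3]
grip_width: 0.407
grip_force: 30.3
```

Emit:
step_hand(plan=[[-0.06,-0.006,0,0,0,0],[-0.15,-0.012,0,0,0,0],[-0.24,-0.02,0,0,0,0],[-0.33,-0.028,0,0,0,0],[-0.42,-0.036,0,0,0,0],[-0.51,-0.044,0,0,0,0],[-0.596,-0.052,0,0,0,0],[-0.656,-0.056,0,0,0,0]])

```text
time_s: 6.0
eef_pos: [465.6, -52.5, 249.1]
ee_rot: [-0.001, 0.673, 0.74, -0.0]
force: [1.4, 0.5, -0.3]
grip_width: 0.413
grip_force: 30.3
```

Emit:
step_hand(plan=[[0,0,0,0,0,0],[0,0,0,0,0,0],[0,0,0,0,0,0]])

```text
time_s: 6.3
eef_pos: [466.0, -49.3, 249.5]
ee_rot: [-0.001, 0.672, 0.741, -0.0]
force: [0.3, 1.1, -0.9]
grip_width: 0.409
grip_force: 30.3
```

```bash
python3 look.py w2 sample,hood_bar stage_center,hood_bar,sample,lightbox
```

```text
6.3 [466.04 -49.29 249.48] [-3.14 -0.    1.67]
tool y ang 5.551434970921206
sample 0.76 [283.9, 202.0, 356.0, 312.7] [163.91 167.72 165.09] ztop 185.46818984827206 ((465.9089660644531, -50.085731506347656), (35.91199493408203, 60.3477668762207), 5.696739673614502)
hood_bar 0.91 [435.1, 91.0, 637.4, 346.5] [131.24 135.92 139.46] ztop 102.9979941468232 ((645.1991577148438, -68.11271667480469), (166.87545776367188, 248.4934844970703), 23.129985809326172)
hood_bar 0.32 [276.3, 88.3, 640.0, 346.3] [144.2  147.33 149.49] ztop 102.98848521054927 ((645.1991577148438, -68.11271667480469), (166.87545776367188, 248.4934844970703), 23.129985809326172)
stage_center 0.62 [318.7, 206.3] z0 [465.45 -79.32   0.  ] z12 [465.19 -75.4   12.  ] z98.5 [463.34 -47.14  98.5 ]
hood_bar 0.74 [454.2, 236.4] z0 [ 630.51 -101.44    0.  ] z12 [624.06 -96.69  12.  ] z98.5 [577.56 -62.45  98.5 ]
sample 0.82 [318.8, 252.8] z0 [ 471.15 -138.71    0.  ] z12 [ 470.68 -132.56   12.  ] z98.5 [467.29 -88.24  98.5 ]
lightbox 0.56 [411.8, 201.8] z0 [571.85 -63.53   0.  ] z12 [567.6 -60.2  12. ] z98.5 [536.97 -36.22  98.5 ]
```

View pics/w2.png

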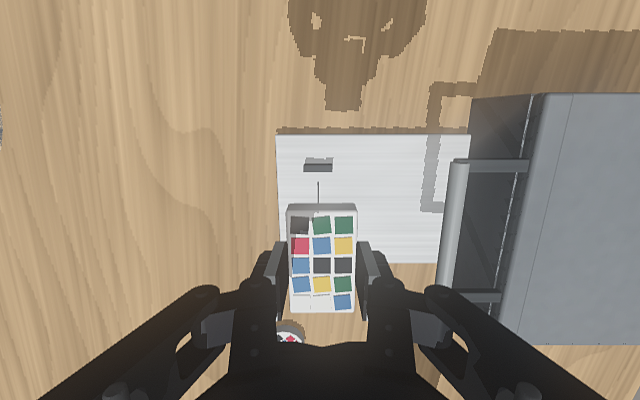

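The held sample hides the cross at (318,206). I'll back off towards +y for a clear view of both stops and the bar.

To row units: 80 mm is 0.16, 60 mm is 0.12.

Emit:
step_hand(plan=[[0.05,0,0,0,0,0],[0.12,0,0,0,0,0],[0.16,0,0,0,0,0],[0.16,0,0,0,0,0],[0.16,0,0,0,0,0]])

```text
time_s: 7.15
eef_pos: [458.7, 29.5, 250.0]
ee_rot: [0.0, 0.672, 0.741, -0.0]
force: [-0.1, 0.3, -0.0]
grip_width: 0.409
grip_force: 30.3
```

```bash
python3 look.py w3 sample stage_center,hood_bar && cat >> h.py <<'E'
E
python3 - <<'E'
from h import *
im=cv2.imread("pics/w3.png"); cv2.imwrite("pics/w3c.png",cv2.resize(im[0:300,220:520],(600,600),interpolation=cv2.INTER_CUBIC))
E
```

```text
7.15 [458.68  29.46 249.96] [3.14 0.   1.67]
tool y ang 5.559742574799033
sample 0.89 [298.5, 1.0, 364.2, 79.5] [131.77 107.53  84.49] ztop 14.530115617649244 ((454.42095947265625, 167.90818786621094), (35.95866012573242, 59.55955505371094), 46.334171295166016)
sample 0.8 [284.2, 202.2, 355.5, 312.8] [170.66 173.58 169.95] ztop 185.97018863669246 ((458.4667053222656, 28.780811309814453), (36.05210876464844, 60.41219711303711), 5.434187889099121)
```

View pics/w3c.png

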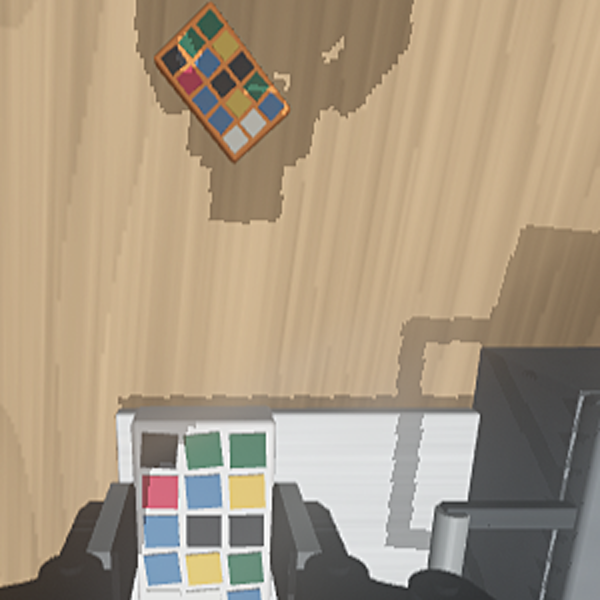

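Wrong way: image up is +y, so the stage went down and behind the sample (row ~200 of the frame). I'll go to the other side.

To row units: -190 mm is -0.38, -180 mm is -0.36.

Emit:
step_hand(plan=[[-0.05,0,0,0,0,0],[-0.13,0,0,0,0,0],[-0.22,0,0,0,0,0],[-0.3,0,0,0,0,0],[-0.36,0,0,0,0,0],[-0.38,0,0,0,0,0],[-0.38,0,0,0,0,0],[-0.38,0,0,0,0,0]])

```text
time_s: 8.15
eef_pos: [476.7, -158.9, 249.8]
ee_rot: [-0.0, 0.672, 0.74, 0.0]
force: [-0.8, -0.0, -1.7]
grip_width: 0.406
grip_force: 30.3
```

```bash
python3 look.py w4 sample,hood_bar stage_center,hood_bar && 
python3 - <<'E'
from h import *
im=cv2.imread("pics/w4.png"); cv2.imwrite("pics/w4c.png",cv2.resize(im[0:300,220:620],(800,600),interpolation=cv2.INTER_CUBIC))
E
```

```text
8.15 [ 476.67 -158.86  249.81] [-3.14 -0.    1.67]
tool y ang 5.512326171785988
sample 0.95 [284.1, 203.7, 354.4, 316.8] [161.38 164.02 160.07] ztop 185.78199716364497 ((476.5644226074219, -159.7864990234375), (36.039493560791016, 60.54798889160156), 5.814069747924805)
sample 0.66 [268.3, 1.7, 638.7, 235.9] [147.27 150.07 151.9 ] ztop 102.83043499269395 ((647.4605712890625, -80.12408447265625), (159.4350128173828, 166.94729614257812), 6.22054386138916)
hood_bar 0.88 [451.1, 1.5, 635.7, 238.6] [128.7  132.97 136.06] ztop 103.15534147610262 ((647.9005737304688, -80.43746948242188), (159.8430938720703, 166.5097198486328), 5.799448013305664)
hood_bar 0.3 [268.6, 1.9, 639.2, 238.3] [147.26 150.07 151.91] ztop 102.82919337968355 ((647.4605712890625, -80.12408447265625), (159.4350128173828, 166.94729614257812), 6.22054386138916)
stage_center 0.9 [318.8, 97.1] z0 [465.19 -70.04   0.  ] z12 [465.34 -70.58  12.  ] z98.5 [466.44 -74.47  98.5 ]
hood_bar 0.93 [467.6, 97.1] z0 [619.23 -55.23   0.  ] z12 [613.61 -56.33  12.  ] z98.5 [573.07 -64.22  98.5 ]
```

View pics/w4c.png

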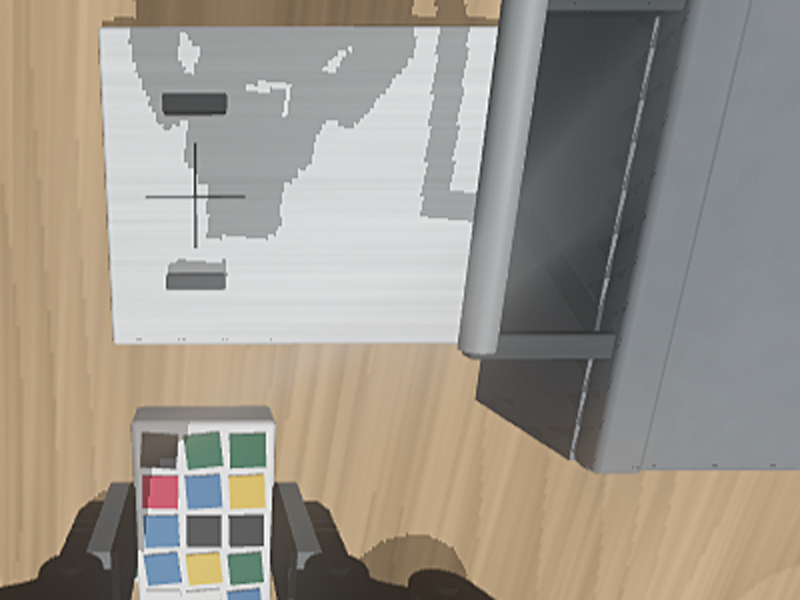

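```bash
python3 - <<'E'
from h import *
np.set_printoptions(precision=2,suppress=True)
k=cam("wrist"); im,d=cams.capture("wrist"); g=cv2.cvtColor(im,cv2.COLOR_RGB2GRAY).astype(float)
bh=cv2.morphologyEx(g.astype(np.uint8),cv2.MORPH_BLACKHAT,np.ones((7,7)))
sub=np.zeros_like(bh); sub[70:126,290:346]=bh[70:126,290:346]
v,u=np.nonzero(sub>25)
P=dep("wrist",sub>25,d,k); print(len(P),"cross z",np.median(P[:,2]))
C=np.array([onz("wrist",(a,b),12,k)[:2] for a,b in zip(u,v)])
y0=np.array([465.3,-70.6]); 
for it in range(3):
    e=C-y0
    th0=np.radians(5.5); ex=e@[np.cos(th0),np.sin(th0)]; ey=e@[-np.sin(th0),np.cos(th0)]
    A=e[(abs(ey)<3)&(abs(ex)<27)&(abs(ex)>4)]; B=e[(abs(ex)<3)&(abs(ey)<27)&(abs(ey)>4)]
    fa=cv2.fitLine(A.astype(np.float32),cv2.DIST_HUBER,0,.01,.01).ravel(); fb=cv2.fitLine(B.astype(np.float32),cv2.DIST_HUBER,0,.01,.01).ravel()
    t=np.linalg.solve(np.c_[fa[:2],-fb[:2]],fb[2:]-fa[2:]); y0=y0+fa[2:]+t[0]*fa[:2]
print("cross",y0,len(A),len(B),np.degrees(np.arctan2(fa[1],fa[0])),np.degrees(np.arctan2(fb[1],fb[0])))
m=np.zeros((400,640),bool); m[5:200,250:470]=1
Q=dep("wrist",m,d,k)
pl=Q[(abs(Q[:,2]-12)<3)]; print("plate",np.median(pl[:,2]),cv2.minAreaRect(pl[:,:2].astype(np.float32)))
st=Q[(Q[:,2]>19)&(Q[:,2]<25)&(Q[:,0]<500)]
for s in (st[st[:,1]>y0[1]],st[st[:,1]<y0[1]]): print("stop",len(s),s.mean(0),cv2.minAreaRect(s[:,:2].astype(np.float32)))
# bar
m=np.zeros((400,640),bool); m[2:180,430:500]=1
b=dep("wrist",m,d,k); b=b[(b[:,2]>101)&(b[:,2]<109)&(b[:,0]<600)]; print("bar",len(b),b.mean(0),b[:,2].max(),cv2.minAreaRect(b[:,:2].astype(np.float32)))
t=cams.trace("round_sample","scene")
E
```

```text
227 cross z 12.367218725844396
cross [463.94 -71.44] 87 92 5.291662 -84.09958
plate 12.139351265712548 ((523.0018920898438, -81.84939575195312), (206.0743408203125, 181.55514526367188), 5.543828964233398)
stop 320 [459.74 -30.78  21.97] ((459.71246337890625, -30.6123046875), (29.00208854675293, 8.055238723754883), 5.326038837432861)
stop 255 [ 467.89 -112.05   21.84] ((467.7345275878906, -112.14466857910156), (28.404870986938477, 8.168573379516602), 5.854060649871826)
bar 3541 [573.11 -63.58 104.24] 107.64534096867766 ((580.14453125, -63.766483306884766), (28.681447982788086, 117.52229309082031), 6.330811500549316)
```

Cross at (317,98) in the full frame, stops at either side of it, bar at right (about column 467). Stage centre is (463.8, -71.4), yaw 5.6°. Over to it and down.

To row units: 145 mm is 0.29, 135 mm is 0.27.

Emit:
step_hand(plan=[[0.04,-0.002,0,0,0,0],[0.1,-0.004,0.04,0,0,0],[0.15,-0.008,0.1,0,0,0],[0.178,-0.008,0.17,0,0,0],[0.178,-0.008,0.23,0,0,0],[0.178,-0.008,0.27,0,0,0],[0.178,-0.008,0.29,0,0,0],[0.178,-0.008,0.29,0,0,0]])

```text
time_s: 9.3
eef_pos: [464.0, -71.3, 104.3]
ee_rot: [-0.001, 0.672, 0.74, -0.0]
force: [0.2, -0.2, -0.4]
grip_width: 0.409
grip_force: 30.3
```

```bash
python3 look.py w5 sample sample
```

```text
9.3 [464.05 -71.29 104.26] [-3.14 -0.    1.67]
tool y ang 5.505143334437383
sample 0.6 [286.5, 202.8, 354.1, 312.3] [158.17 162.58 160.13] ztop 40.243209835274186 ((463.9238586425781, -72.05258178710938), (36.138973236083984, 60.58203125), 5.573749542236328)
sample 0.85 [318.7, 250.2] z0 [463.13 -84.39   0.  ] z12 [462.69 -78.37  12.  ] z98.5 [459.52 -35.    98.5 ]
```

To row units: 13.5 mm is 0.027, 12.5 mm is 0.025.

Emit:
step_hand(plan=[[0.001,0,0.008,0,0,0],[0.001,0,0.016,0,0,0],[0.001,0,0.022,0,0,0],[0.001,0,0.025,0,0,0],[0.001,0,0.027,0,0,0],[0.001,0,0.027,0,0,0],[0.001,0,0.027,0,0,0]])

```text
time_s: 10.15
eef_pos: [464.3, -71.0, 91.4]
ee_rot: [0.0, 0.672, 0.74, 0.0]
force: [0.1, -0.3, -0.8]
grip_width: 0.41
grip_force: 30.3
```

To row units: 1 mm is 0.002, 0.5 mm is 0.001.

Emit:
step_hand(plan=[[0,0,0.001,0,0,0],[0,0,0.002,0,0,0],[0,0,0.002,0,0,0]])

```text
time_s: 10.45
eef_pos: [464.3, -71.0, 90.6]
ee_rot: [0.0, 0.672, 0.74, 0.0]
force: [-1.5, 0.1, 4.2]
grip_width: 0.41
grip_force: 30.7
```

Contact with the plate. Release, rise, look.

Emit:
step_hand(plan=[[0,0,0,0,0,0],[0,0,0,0,0,0],[0,0,0,0,0,0],[0,0,0,0,0,0],[0,0,0,0,0,0],[0,0,0,0,0,0]], finger_gap=1.0)

```text
time_s: 11.05
eef_pos: [464.2, -70.9, 90.4]
ee_rot: [-0.0, 0.672, 0.74, -0.0]
force: [0.5, -0.1, -0.4]
grip_width: 1.002
grip_force: 0.0
```

Emit:
step_hand(plan=[[0,0,-0.016,0,0,0],[0,0,-0.05,0,0,0],[0,0,-0.11,0,0,0],[0,0,-0.18,0,0,0],[0,0,-0.24,0,0,0],[0,0,-0.28,0,0,0],[0,0,-0.28,0,0,0],[0,0,-0.28,0,0,0]])

```text
time_s: 11.85
eef_pos: [464.0, -70.9, 230.3]
ee_rot: [0.0, 0.672, 0.74, 0.0]
force: [-0.6, 0.1, -0.9]
grip_width: 1.0
grip_force: 0.0
```

```bash
python3 look.py w6 sample,hood_bar sample,hood_bar,hood_hinge
```

```text
11.85 [464.03 -70.86 230.27] [3.14 0.   1.67]
tool y ang 5.502048679941647
sample 0.79 [301.0, 158.2, 336.4, 221.6] [174.21 176.58 174.82] ztop 26.57875949455638 ((464.2668151855469, -71.35304260253906), (35.99774169921875, 59.141109466552734), 5.93673038482666)
hood_bar 0.66 [450.5, 52.4, 635.8, 345.3] [126.37 130.85 134.16] ztop 103.13746320890232 ((629.3161010742188, -69.50236511230469), (138.5312042236328, 238.50662231445312), 23.228336334228516)
sample 0.8 [322.0, 188.0] z0 [464.83 -73.93   0.  ] z12 [464.5  -70.83  12.  ] z98.5 [462.13 -48.51  98.5 ]
hood_bar 0.84 [468.9, 218.7] z0 [629.76 -93.32   0.  ] z12 [622.84 -89.45  12.  ] z98.5 [573.   -61.55  98.5 ]
```

View pics/w6.png

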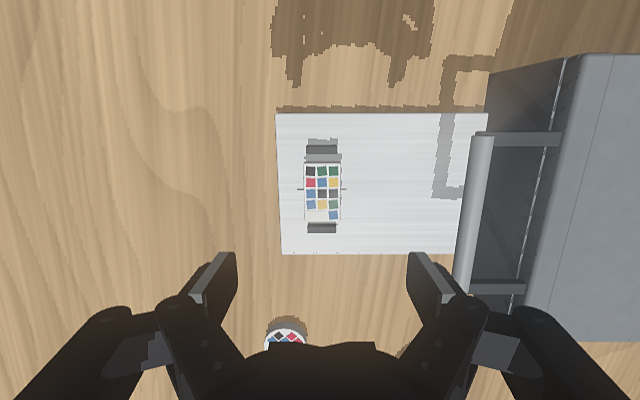

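Sample sits centred at (321,190) between the stops at (320,148) and (320,228). Next, above the bar with the fingers narrowed so the rear one clears the hood edge.

To row units: 109 mm is 0.218, 107 mm is 0.214.

Emit:
step_hand(plan=[[0,0.03,0,0,0,0],[0,0.08,0,0,0,0],[-0.002,0.14,0,0,0,0],[-0.002,0.19,0,0,0,0],[-0.002,0.214,0.01,0,0,0],[-0.002,0.218,0.03,0,0,0],[-0.002,0.218,0.04,0,0,0],[-0.002,0.218,0.04,0,0,0]], finger_gap=0.42)

```text
time_s: 12.95
eef_pos: [571.9, -61.5, 209.2]
ee_rot: [-0.001, 0.672, 0.74, -0.001]
force: [-0.0, 0.6, 0.1]
grip_width: 0.418
grip_force: 0.0
```

```bash
python3 - <<'E'
from h import *
np.set_printoptions(precision=2,suppress=True)
s=readout.sense(); k=cam("wrist"); im,d=cams.capture("wrist"); save("pics/w7.png",im)
print(s["eef_pos"])
for t in cams.spot_point("hood_bar","wrist")[:2]: print(t, onz("wrist",t["uv"],98.5,k))
P=dep("wrist",np.ones((400,640),bool),d,k)
th=np.radians(5.6); e=P-[573.2,-60.8,0]; bx=e[:,:2]@[np.cos(th),np.sin(th)]; by=e[:,:2]@[-np.sin(th),np.cos(th)]
for lo in (-50,-30,-10,10,25,40):
    m=(by>lo)&(by<lo+10)&(abs(bx)<15)&(P[:,2]>92)&(P[:,2]<112)
    if m.sum()>10: print(lo,m.sum(),"x range",bx[m].min(),bx[m].max(),"z98pc",np.percentile(P[m,2],97), "x at top",bx[m][P[m,2]>np.percentile(P[m,2],85)].mean())
m=(abs(by)<45)&(bx>15)&(bx<70)&(P[:,2]>85)&(P[:,2]<112); print("hood edge x",np.percentile(bx[m],[0.5,2,5]),P[m,2].max())
m=(abs(bx)<10)&(P[:,2]>92)&(P[:,2]<110); print("bar y ext",by[m].min(),by[m].max())
E
```

```text
[571.92 -61.47 209.2 ]
{'uv': [324.3, 229.4], 'p': 0.87} [573.46 -62.06  98.5 ]
-50 233 x range -6.495522517529121 6.324034088902558 z98pc 106.06665533998235 x at top 0.06981770675367842
-30 263 x range -7.033484759977367 6.926667296878627 z98pc 106.28191478549907 x at top -0.32803494619621276
-10 293 x range -6.833214535114892 6.6407468444072135 z98pc 106.18537860330567 x at top 0.04918421151451505
10 310 x range -6.628711501158534 6.431186274297394 z98pc 106.33006633304616 x at top -0.2797403629948791
25 333 x range -6.467058240667438 6.964566642330052 z98pc 106.39396206080457 x at top 0.4283879019038632
40 373 x range -7.005434763495389 6.819668775800164 z98pc 106.19868993316489 x at top -0.22114305802346984
hood edge x [49.68 49.8  49.91] 108.99627295415411
bar y ext -63.26613230382527 63.2020132784962
```

View pics/w7.png

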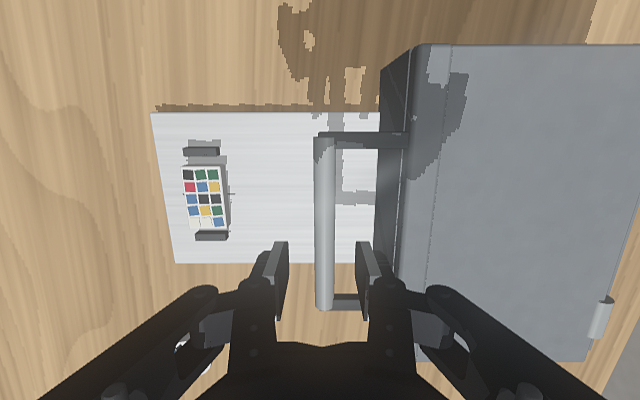

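Bar runs at column 324 midway between the fingers (columns 280 and 365), and the sample is still in place at (205,198). Descend and grip.

To row units: 55 mm is 0.11, 1.4 mm is 0.0028.

Emit:
step_hand(plan=[[0.001,0.0028,0.02,0,0,0],[0.001,0.0028,0.052,0,0,0],[0.001,0.0028,0.084,0,0,0],[0.001,0.0028,0.102,0,0,0],[0.001,0.0028,0.11,0,0,0],[0.001,0.0028,0.11,0,0,0]])

```text
time_s: 13.65
eef_pos: [574.1, -60.9, 155.2]
ee_rot: [-0.0, 0.672, 0.74, -0.0]
force: [0.5, -0.2, -0.4]
grip_width: 0.417
grip_force: 0.0
```

Emit:
step_hand(plan=[[0,0,0,0,0,0],[0,0,0,0,0,0],[0,0,0,0,0,0],[0,0,0,0,0,0],[0,0,0,0,0,0],[0,0,0,0,0,0]], finger_gap=0.0, grip_n=30)

```text
time_s: 14.25
eef_pos: [573.6, -61.0, 156.0]
ee_rot: [-0.001, 0.672, 0.74, -0.001]
force: [-6.5, -0.1, 3.1]
grip_width: 0.15
grip_force: 29.8
```

To row units: -77.9 mm is -0.1558, -68.6 mm is -0.1372.

Emit:
step_hand(plan=[[0,0.0006,-0.02,0,0,0],[0,0.002,-0.04,0,0,0],[0,0.0044,-0.0598,0,0,0],[0,0.008,-0.0794,0,0,0],[0,0.0124,-0.099,0,0,0],[0,0.0178,-0.1182,0,0,0],[0,0.0242,-0.1372,0,0,0],[0,0.0316,-0.1558,0,0,0]])

```text
time_s: 15.05
eef_pos: [588.5, -59.6, 234.2]
ee_rot: [-0.002, 0.672, 0.74, -0.002]
force: [-12.2, -3.2, 3.1]
grip_width: 0.148
grip_force: 29.4
```

To row units: -65.6 mm is -0.1312, -58.4 mm is -0.1168.

Emit:
step_hand(plan=[[0,0.0072,-0.0182,0,0,0],[0,0.0158,-0.036,0,0,0],[0,0.0254,-0.0532,0,0,0],[0,0.0362,-0.07,0,0,0],[0,0.048,-0.0862,0,0,0],[0,0.0604,-0.1018,0,0,0],[0,0.0738,-0.1168,0,0,0],[0,0.0878,-0.1312,0,0,0]])

```text
time_s: 15.85
eef_pos: [631.9, -55.2, 302.5]
ee_rot: [-0.001, 0.672, 0.74, -0.002]
force: [-18.9, -0.9, 16.2]
grip_width: 0.153
grip_force: 29.7
```

```bash
python3 -c "
from h import *
s=readout.sense();e=s['eef_pos'];print(s['wrist_torque'],e,'a from z',np.arcsin((e[2]-156)/200))"
```

```text
[-0.16099362  3.51832182 -0.0088636 ] [631.94771557 -55.24758139 302.53286593] a from z 0.8222284805014743
```

Forces suggest the commanded arc is a little tight. I'll pause and check the hood angle with a camera.

Emit:
step_hand(plan=[[0,0,0,0,0,0]])

```text
time_s: 15.95
eef_pos: [632.6, -55.1, 303.5]
ee_rot: [0.0, 0.672, 0.74, -0.001]
force: [-19.6, -0.2, 18.4]
grip_width: 0.145
grip_force: 30.4
```

```bash
python3 - <<'E'
from h import *
np.set_printoptions(precision=2,suppress=True)
th=np.radians(5.6); X=np.array([np.cos(th),np.sin(th)]); Y=np.array([-np.sin(th),np.cos(th)]); B=np.array([573.2,-60.8])
for n in ("scene","wrist"):
    k=cam(n); im,d=cams.capture(n); save(f"pics/{n}8.png",im)
    P=dep(n,np.ones((400,640),bool),d,k); bx=(P[:,:2]-B)@X; by=(P[:,:2]-B)@Y
    for r in cams.spot_point("hood_bar",n)[:1]+cams.spot_point("hood_hinge",n)[:1]: print(n,r)
    # hood plane: points between, behind bar
    m=(abs(by)<100)&(bx>50)&(bx<230)&(P[:,2]>110)&(P[:,2]<400)
    # polar angle about the hinge, only outer zone away from gripper
    m&=(abs(by)>65); r=np.hypot(200-bx,P[:,2]-98.5); m&=(r<160)&(r>60)
    a=np.arctan2(P[m,2]-98.5,200-bx[m]); print(n,m.sum(),np.percentile(a,[5,25,50,75,95]) if m.sum() else 0)
    if m.sum()>50:
        f=cv2.fitLine(np.c_[bx[m],P[m,2]].astype(np.float32),cv2.DIST_HUBER,0,.01,.01).ravel(); print("slope ang",np.arctan2(-f[1],-f[0]),np.arctan2(f[1],f[0]),f)
s=readout.sense(); print(s["eef_pos"],s["force"],s["dq"])
E
```

```text
scene {'uv': [296.9, 142.5], 'p': 0.76}
scene {'uv': [290.5, 242.1], 'p': 0.81}
scene 1383 [0.81 0.82 0.84 0.85 0.88]
slope ang 2.3085194 -0.83307326 [  0.67  -0.74 130.58 175.61]
wrist {'uv': [321.2, 267.6], 'p': 0.97}
wrist {'uv': [467.0, 192.7], 'p': 0.83}
wrist 5196 [0.76 0.82 0.83 0.84 0.85]
slope ang 2.3518414 -0.78975123 [  0.7   -0.71 124.16 180.55]
[632.01 -55.23 302.77] [-18.99  -0.95  17.73] [-0.  0. -0. -0.  0. -0.]
```

View pics/wrist8.png

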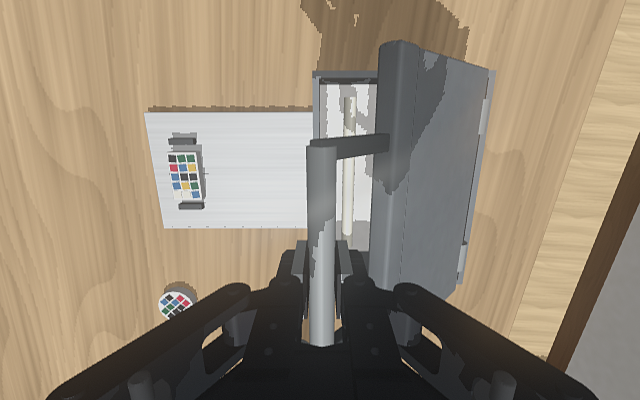

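Hood at about 0.82 rad, bar at (321,250) between the pads, sample untouched at (185,175). Now past the balance point with a slight outward correction.

Careful with the scale: shifts go in shares of 500 mm and turns go in shares of pi/2 rad. That gives: 28 mm is 0.056, 21.5 mm is 0.043.

Emit:
step_hand(plan=[[0,0.006,-0.008,0,0,0],[0,0.014,-0.016,0,0,0],[0,0.028,-0.03,0,0,0],[0,0.043,-0.044,0,0,0],[0,0.056,-0.054,0,0,0],[0,0.056,-0.054,0,0,0],[0,0.056,-0.054,0,0,0]])

```text
time_s: 16.95
eef_pos: [661.1, -52.4, 328.2]
ee_rot: [0.001, 0.672, 0.74, 0.0]
force: [-5.0, -0.2, 7.1]
grip_width: 0.146
grip_force: 30.6
```

```bash
cat > ang.py <<'E'
from h import *
th=np.radians(5.6); X=np.array([np.cos(th),np.sin(th)]); Y=np.array([-np.sin(th),np.cos(th)]); B=np.array([573.2,-60.8])
for n in ("scene","wrist"):
    k=cam(n); im,d=cams.capture(n); save(f"pics/{n}9.png",im)
    P=dep(n,np.ones((400,640),bool),d,k); bx=(P[:,:2]-B)@X; by=(P[:,:2]-B)@Y
    m=(abs(by)<100)&(abs(by)>65)&(bx>50)&(bx<230)&(P[:,2]>110)&(P[:,2]<400)
    r=np.hypot(200-bx,P[:,2]-98.5); m&=(r<160)&(r>60)
    a=np.arctan2(P[m,2]-98.5,200-bx[m]); print(n,m.sum(),np.percentile(a,[25,50,75]))
s=readout.sense(); e=s["eef_pos"]; print(e,s["force"],"a by tcp",np.arctan2(e[2]-156,200-(e[:2]-[573.6,-61])@X))
E
python3 ang.py
```

```text
scene 1429 [1.01194563 1.02549399 1.03848399]
wrist 3858 [0.99621423 1.01805857 1.03158713]
[661.04421436 -52.37702816 328.13066045] [-4.26458625 -0.14480249  6.41076904] a by tcp 0.9934140793707954
```

To row units: -38.5 mm is -0.077, -34.4 mm is -0.0688.

Emit:
step_hand(plan=[[0,-0.0142,0.0096,0,0,0],[0,-0.0302,0.0216,0,0,0],[0,-0.0456,0.0344,0,0,0],[0,-0.0602,0.048,0,0,0],[0,-0.0688,0.0566,0,0,0],[0,-0.077,0.0652,0,0,0],[0,-0.077,0.0652,0,0,0],[0,-0.077,0.0652,0,0,0]])

```text
time_s: 17.85
eef_pos: [623.0, -56.2, 293.8]
ee_rot: [-0.0, 0.672, 0.74, -0.0]
force: [-5.2, -0.6, 5.4]
grip_width: 0.144
grip_force: 30.7
```

Emit:
step_hand(plan=[[0,0,0,0,0,0],[0,0,0,0,0,0],[0,0,0,0,0,0],[0,0,0,0,0,0]])

```text
time_s: 18.25
eef_pos: [623.1, -56.2, 293.9]
ee_rot: [-0.0, 0.672, 0.74, -0.0]
force: [-5.4, -0.9, 5.6]
grip_width: 0.149
grip_force: 30.8
```

```bash
python3 ang.py && python3 look.py w10 sample,round_sample sample
```

```text
scene 1347 [0.75337086 0.76860472 0.78200857]
wrist 5742 [0.75445583 0.76449325 0.77665411]
[623.06331949 -56.14515195 293.82928724] [-5.45455663 -0.65770676  4.98033125] a by tcp 0.7421468209234628
18.35 [623.06 -56.15 293.83] [-3.14  0.    1.67]
tool y ang 5.502547349833765
sample 0.66 [167.7, 150.7, 204.6, 202.7] [159.79 162.02 159.39] ztop 26.42293866948512 ((464.60345458984375, -71.63204193115234), (36.8419303894043, 58.9322395324707), 6.229524612426758)
round_sample 0.71 [161.1, 294.8, 197.1, 319.6] [150.39 148.36 149.69] ztop 14.331961062299854 ((431.87939453125, -261.0833740234375), (51.680091857910156, 27.46265983581543), 36.701602935791016)
sample 0.58 [194.1, 177.3] z0 [460.97 -77.24   0.  ] z12 [466.07 -74.09  12.  ] z98.5 [502.82 -51.38  98.5 ]
```

View pics/w10.png

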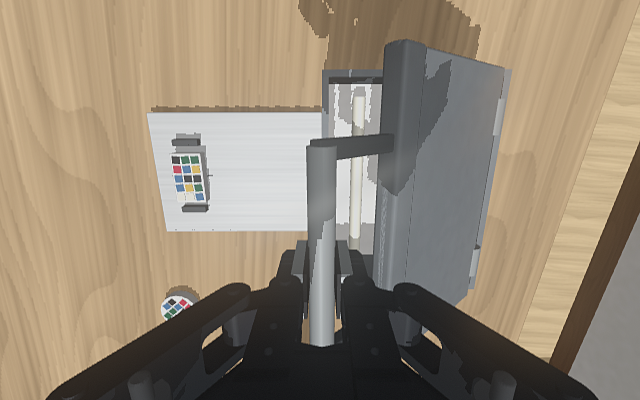

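Bar is held at (321,240), hood about 0.75 rad and still, and the sample is centred between the stops at (188,178). Handing in.

```bash
python3 -c "
from rig import order; print(order.finish_job())"
```

```text
the job is handed in; nothing more can be done
None
```

The job is handed in, but no verdict came back. At the last look the white rectangular sample lay released and centred between the stops to within about 1 mm, and the gripper was holding the hood still at about 0.75 rad, after raising it to about 1.0 rad.

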